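# Seat the dispenser's drive stem and hold it down

## Robot

A 6-joint arm with a two-finger parallel gripper is mounted at the origin on the work surface. World frame = base frame: x ahead of the robot, y to its left, z up, the work surface at z = 0. Lengths are in m, angles in rad, forces in N, time in s.
With the tool pointing down it reaches from about 0.4 to 0.825 m from the base axis. Payload 7 kg.
Tool frame: the origin (TCP) lies at the centre of the arm's flange, where the gripper is bolted on; the fingertips stand 178 mm ahead of it and the grasp point (between the pads) lies 159 mm ahead of it; x points along the fingers, z is the direction in which the jaws open and shut, and the axes are right-handed (so a half turn about x gives the same grasp; the last joint's range is limited). The gripper opens to 88 mm and grips with 3 to 60 N. Pads are 19 mm wide; open, the fingers measure 130 mm over their backs; the gripper's body (78 mm by 193 mm) begins 47 mm behind the grasp point.
Start: joints at [1.456, 0.359, 0.012, 0, -1.224, -0.288], TCP at [0.265, 0.621, 0.405] pointing down, gripper open.
Joint ranges: [-3.07, 3.07], [-1.43, 2.12], [-1.02, 1.25], [-3.03, 1.67], [-3.05, -0], [-3.03, 3.03]. Speed limits (rad/s): [2.39, 2.39, 3.01, 3.14, 3.14, 3.14].

## Interface

Orientations are given as [roll, pitch, yaw] about the fixed x, y, z axes, in that order (R = Rz(yaw) Ry(pitch) Rx(roll)).
In Python, from station import telemetry, optics, job_done, finder gives the robot as it stands.
- The arm moves only by the tool play_rows, never from a script. Its argument "steps" is a list of rows, each an object of numbers: "gripper": the opening, from 0 (shut) to 1 (fully open); "tx", "ty", "tz": the shift along the tool's x, y, z in units of 25 mm (1.0 is 25 mm); "ax", "ay", "az": the turn, a rotation vector about the tool's x, y, z in units of 6 degrees (1.0 is 6 degrees). In form: [{"gripper": .., "tx": .., "ty": .., "tz": .., "ax": .., "ay": .., "az": ..}, ...]. A call has 1 to 20 rows; each row shifts and turns the commanded pose from where the row before left it, along the tool's axes as they then stand; what a row does not reach is not made up. A row lasts 1/12 s, in which the tool goes at most 41.7 mm and 7.16 degrees, less where a joint would pass 70% of its speed; a pose out of reach is approached as far as the arm can. A call is refused whole if a number of a shift passes 1 or a number of a turn 1, either way. A call with a gripper value outside its range is refused whole. The fingers move at their own pace and stop on an object; "newtons" is the grip in N (left out, the last holds). Time passes only in rows, so rows that do not move let the fingers close. It gives the time, the measured TCP pose, the force and the opening at its end, in the units of the state.
- telemetry.get_state(): the state, without advancing time (a new reading comes with each control period).
- optics.grab_frame(name): name is "scene" or "top" or "wrist"; returns the picture (420x560x3 uint8, red, green, blue); there is no depth.
- optics.calibration(name): a dict with "fx", "fy", "cx", "cy" (pixels), "T" (4x4, takes a point from camera to world coordinates); the wrist camera has in their place "mount" (4x4, takes a point from camera to tool coordinates, whose origin is the TCP and whose axes are the tool frame's). Camera axes: x right, y down, z forward; pixel columns grow to the right and rows downward; lengths in m; the calibration is good to about 2 mm. A picture is of the moment at which its call begins: read the wrist's pose just before it. calibration takes no time and is no camera call.
- job_done(): hands the job in, once; it reports no verdict.
Trained networks look in the newest picture that a camera, given by its name, has taken for a name from the list of things; names that differ only in an ending like _2 or _b are one class to them, and where a whole thing is asked for, a point or a joint stands for the part that bears it (a point fixed in the world has none). Each returns a list of dicts, best first, with "confidence" (0 to 1); they miss things now and then, are a little off and sometimes report something else, mostly with a low value. They report only what shows in the picture. A call takes as long as a camera call. They do not tell look-alikes from the thing itself.
- finder.look_for(query, camera): "extent" ([left, top, right, bottom] in pixels, round what is visible of it).
- finder.silhouettes(query, camera): "pixels" (420x560 bool, what is visible of it) and "extent" ([left, top, right, bottom] in pixels, round what is visible of it).
- finder.pinpoint(query, camera): "location" ([row, column] in pixels: a listed point, or the origin of a listed thing).
The state is a dict: "t": time; "q": joint angles; "qd": joint speeds; "joint_efforts": joint torques, N m; "eef_pos": TCP position; "ee_rot": TCP orientation; "force": force on the tool from outside, world axes, zero at the start; "moment": the same for the moment, N m; "width": finger opening in m.
Only numpy, scipy, OpenCV 4.12 (cv2) and the standard library are available. Lean on these libraries where they do the work, as an engineer would, in place of code of your own. Each camera call takes 0.05 s, during which the arm holds its last target.

## Task

The cereal dispenser's glass hopper is off and its drive stem has to go back into the base: turn the wing knob on the base clockwise until it clicks past its detent and the cover it carries has swung clear of the socket, then take the splined metal stem with the crossbar from the bamboo tray, stand it in the socket, rotate it until the splines mesh, and push it fully home so that its collar sits flush on the socket's rim. The stem rests on a spring, so finish while still gripping it and pressing it down (someone else will then slip in the retaining pin): do not let go. Leave everything else standing where it is.

Things in the scene. Friction and masses are not known exactly. Their poses are not given: they have to be found in the camera images.
- knob_grip (a point): Where to pinch the grey plastic wing knob, on its upright axis, 92 mm above the marble. The wing is an upright bar 36 mm long (point x axis), 13 mm thick (y), reaching 10 mm above and 24 mm below this point. 26 mm below it is the upper face of the cover arm: keep fingertips above that. The arm points along -x of this point. Site, wing and arm turn with the knob; z up.
- cover_knob (a joint): Angle of wing knob and cover, rad: 0 = shut (start), grows clockwise seen from above, end stop 1.25. Over-centre spring detent: resists with up to 0.1 N m until about 0.63, then snaps by itself to 1.25 and stays; open means over 1.0. The cover is a 4 mm thick, 52 mm disc, its centre 85 mm from the knob's axis, lying 4 mm above the socket's rim while shut.
- base: Brushed-metal dispenser base, a slab 200 (x) x 120 (y) x 24 mm, fixed to the marble; origin at the centre of its underside. The knob's axis is at x = +42.5 mm, the socket's axis at x = -42.5 mm, y = 0. A steel spring post, 12 mm wide and 66 mm high, stands at x = +90 mm.
- socket_rim (a point): Centre of the socket's mouth, at the rim, 58 mm above the marble; z up. Rim 64 mm wide outside; a funnel narrows from 44 mm at the rim to a 34 mm round bore 5 mm down. 8 mm below the rim are the tops of four steel teeth; the cross-shaped slot between them is 11 mm wide, 34 mm tip to tip, 22 mm deep, its arms along this point's x and y axes (repeats every 90 degrees).
- rotor (a joint): Angle of the rotor with the four teeth inside the socket, about the upright axis, relative to the base, rad, counterclockwise; starts anywhere. It turns stiffly (0.12 N m) and takes socket_rim with it.
- plunger (a joint): How far the 9 mm spring plunger in the middle of the slot is pressed down, m: 0 = up, its top 16 mm below the rim; 0.016 with the stem fully home. The spring pushes up with 2.5 N at 0 and 8.5 N at 0.016, and lifts the stem again if it is released.
- stem_grip (a point): Centre of the crossbar of the aluminium drive stem, where to pinch it from above; on the stem's axis, z up. The crossbar is 46 mm long (point x axis), 14 mm thick (y), 26 mm tall (13 mm above and below this point). Splines resting on the teeth: this point is 67 mm above the rim; fully home: 43 mm above the rim.
- stem: The same stem, 88 mm tall, 100 to 200 g, standing on its splines. Origin: centre of its lower tip, z up the stem. From below: splines 32 mm long, a cross 30 mm tip to tip, ribs 8 mm thick along x and y; round collar 54 mm wide, 4 mm thick; 16 mm neck; crossbar centred 75 mm up.
- tray: Bamboo spice tray, 90 (x) x 250 (y) mm, walls 24 mm high, floor 5 mm thick, fixed; three compartments in a row along y. The stem stands in any one of them, a spice jar in each of the other two. Origin at the centre of its underside.
- spice_a: Glass spice jar, 40 mm wide, 50 mm tall, in the tray; leave alone. Origin at the centre of its underside.
- spice_b: The other such spice jar in the tray; leave alone.
- canister: Clear acrylic canister with twist cap, 86 mm wide, 150 mm tall; leave alone. Origin at the centre of its underside.
- green_jar: Green ceramic jar, 94 mm wide, 130 mm tall; leave alone. Origin at the centre of its underside.
- scoop: Stainless steel scoop lying flat, 160 mm long, 26 mm high; leave alone. Origin where handle and bowl meet, bowl along +x.
- ramekin: White ceramic ramekin, 68 mm wide, 40 mm tall; leave alone. Origin at the centre of its underside.
There are look-alikes about, which are no part of the job. What is shaped like the stem but green or orange is not meant.

How it is judged:
On the way, in this order (a step that is already met when the one before it is completed fails the run):
1. the knob is past its detent and the cover stands clear of the socket (value of joint cover_knob above 1 rad), for 0.2 s.
2. the stem's splines have meshed: it is upright in the socket, at least 3 mm deeper than splines resting on the teeth (horizontal distance between stem_grip and socket_rim below 0.004 m and z of stem_grip in the frame of socket_rim below 0.064 m and angle between stem_grip's own z axis and vertical below 0.12 rad), for 0.1 s.
At the end, for the whole second after the job is handed in: Stem upright in the socket (0.07 rad, axis within 3 mm), collar within 2 mm of the rim, plunger down at least 13.5 mm, stem at rest and still in the grip (over 2 N, grasp point within 30 mm of the crossbar centre); cover knob past its detent (over 1.0 rad) (horizontal distance between stem_grip and socket_rim below 0.003 m and z of stem_grip in the frame of socket_rim below 0.045 m and angle between stem_grip's own z axis and vertical below 0.07 rad and value of joint plunger above 0.0135 m and value of joint cover_knob above 1 rad and contact force between the fingers and stem above 2 N and distance between the grasp point and stem_grip below 0.03 m and linear speed of stem below 0.02 m/s); the arm keeps its last pose, push and grip.
It fails at once if another object was pushed more than 40 mm or knocked over (distance of any of spice_a, spice_b, canister, green_jar, scoop, ramekin from where it was at the start of the episode above 0.04 m or angle between any of spice_a, spice_b, canister, green_jar, scoop, ramekin's own z axis and vertical above 0.6 rad).
It also fails if it takes over 58 s, if anything falls off the work surface, if the arm or the gripper's body presses on something with over 40 N, if the wrist force passes 120 N, or if a joint passes its speed limit or range.

## Working session

There is one attempt and no reset: what is moved stays moved. The work goes in short steps, Python scripts to look and compute and a tool call to move; the robot and the scene stay as the last step left them, time stands still between calls to the robot, and variables do not carry over. Pictures are saved under pics/ and viewed, and the job is handed in when it is done.

Besides the shell and the picture viewer there is one more tool, called as a command line: name --argument value ..., lists and objects as JSON in quotes. play_rows: Moves the arm, as the interface text tells. Its arguments: {"type":"object","properties":{"steps":{"type":"array"},"newtons":{"type":"number"}},"required":["steps"]}

```bash
mkdir -p pics; ls
python3 - <<'E'
from station import telemetry, optics, finder
import cv2,numpy as np
print(telemetry.get_state())
for n in ("scene","top"):
    im=optics.grab_frame(n); cv2.imwrite(f"pics/{n}0.png",im[:,:,::-1])
    c=optics.calibration(n); print(n,c)
    for q in ("knob_grip","socket_rim","stem_grip","base","tray"):
        print(q,[(np.round(d["location"],1).tolist(),round(d["confidence"],2)) for d in finder.pinpoint(q,n)][:4])
print(optics.calibration("wrist"))
E
```

```text
pics
{'t': 0.0, 'q': array([ 1.45606395e+00,  3.59361757e-01,  1.10480890e-02, -3.52745418e-04,
       -1.22409819e+00, -2.88089438e-01]), 'qd': array([-0.00091762, -0.00023724,  0.00090056,  0.00010239, -0.00163083,
        0.0015686 ]), 'joint_efforts': array([ 1.35931070e-03, -5.82722855e+01,  2.93055564e+01,  6.99740767e+00,
        6.90290850e-03, -1.36928497e-04]), 'eef_pos': array([0.26454028, 0.62077988, 0.40373354]), 'ee_rot': array([ 0.08566813,  1.5691471 , -1.88807014]), 'force': array([-0.12122917,  0.52133898, -0.22587444]), 'moment': array([ 0.00428519,  0.01654281, -0.02074487]), 'width': 0.08760220349692066}
scene {'fx': 478.5935804609345, 'fy': 478.5935804609345, 'cx': 276.13007807851824, 'cy': 211.1202445013092, 'T': array([[ 0.8194766 ,  0.45357433, -0.35032618,  1.02799005],
       [ 0.57309956, -0.65266787,  0.49556184, -0.65655174],
       [-0.00387251, -0.60687311, -0.7947893 ,  1.0983579 ],
       [ 0.        ,  0.        ,  0.        ,  1.        ]])}
knob_grip [([170.5, 301.1], 0.68)]
socket_rim []
stem_grip [([263.6, 134.5], 0.78), ([319.4, 129.1], 0.71), 
[... 408 characters left out ...]
 ,  0.        ,  1.        ]])}
knob_grip [([210.3, 236.6], 0.94)]
socket_rim []
stem_grip [([240.0, 429.0], 0.83), ([198.0, 429.1], 0.6), ([270.7, 397.6], 0.53), ([229.9, 389.7], 0.51)]
base [([226.1, 235.1], 0.68)]
tray [([226.0, 359.5], 0.91)]
{'fx': 316.4365116262546, 'fy': 316.4365116262546, 'cx': 276.81406367880857, 'cy': 207.76917751283918, 'mount': array([[ 7.83225854e-05, -3.07139828e-01,  9.51664395e-01,
         1.98521415e-02],
       [ 1.40455630e-03, -9.51663425e-01, -3.07139630e-01,
         8.43472864e-02],
       [ 9.99999011e-01,  1.36072219e-03,  3.56858440e-04,
        -2.37643118e-04],
       [ 0.00000000e+00,  0.00000000e+00,  0.00000000e+00,
         1.00000000e+00]])}
```

View pics/scene0.png

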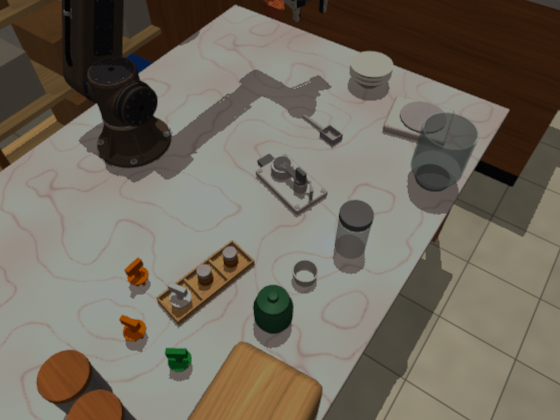

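View pics/top0.png

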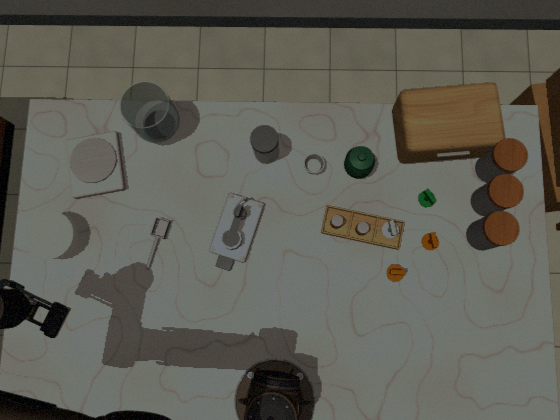

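The stem candidates in top (column, row) are: metal in the tray at (390,229), green at (427,198), and orange at (430,241) and (397,272). Only the one in the tray is bare metal. Next I'll enlarge it and the base.

```bash
cat > h.py <<'E'
import numpy as np,cv2
from station import telemetry, optics, finder
from scipy.spatial.transform import Rotation as R
def pose():
    s=telemetry.get_state(); T=np.eye(4)
    T[:3,:3]=R.from_euler('xyz',s['ee_rot']).as_matrix(); T[:3,3]=s['eef_pos']; return T
def ray(n,row,col,T=None):
    c=optics.calibration(n); M=c['T'] if n!='wrist' else (pose() if T is None else T)@c['mount']
    d=M[:3,:3]@np.array([(col-c['cx'])/c['fx'],(row-c['cy'])/c['fy'],1.]); return M[:3,3],d
def atz(n,row,col,z,T=None):
    o,d=ray(n,row,col,T); return o+d*(z-o[2])/d[2]
def proj(n,p,T=None):
    c=optics.calibration(n); M=c['T'] if n!='wrist' else (pose() if T is None else T)@c['mount']
    q=np.linalg.inv(M)@np.append(p,1); return np.array([c['cy']+c['fy']*q[1]/q[2],c['cx']+c['fx']*q[0]/q[2]])
E
python3 - <<'E'
from h import *
t=cv2.imread('pics/top0.png');s=cv2.imread('pics/scene0.png')
a=cv2.resize(t[185:285,190:290],(390,390),interpolation=2);b=cv2.resize(t[190:280,310:440],(400,277),interpolation=2)
c=cv2.resize(s[140:220,240:340],(390,312),interpolation=2);d=cv2.resize(s[230:330,150:265],(400,348),interpolation=2)
W=np.zeros((600,800,3),np.uint8);W[:300,:390]=cv2.resize(a,(390,300)) if 0 else a[:300];W[:277,400:]=b;W[300:600,:390]=c[:300];W[290:600,400:]=d[:310]
cv2.imwrite('pics/crop0.png',W)
print('knob top',atz('top',210.3,236.6,.092),'scene',atz('scene',170.5,301.1,.092))
print('stem top',atz('top',229.9,389.7,.08),'scene',atz('scene',292,179,.08))
for q in ("tray","base"):
  pass
print('tray',atz('top',226,359.5,0),atz('scene',281.5,209.2,0)); print('base',atz('top',226.1,235.1,0),atz('scene',184.4,289.2,0))
E
```

```text
knob top [0.56309046 0.12435713 0.092     ] scene [0.55956243 0.12967982 0.092     ]
stem top [ 0.51241202 -0.34145123  0.08      ] scene [ 0.52823224 -0.35106029  0.08      ]
tray [ 0.53405373 -0.25952999  0.        ] [ 0.53291338 -0.25942725  0.        ]
base [0.52707485 0.13759004 0.        ] [0.51812034 0.13386517 0.        ]
```

View pics/crop0.png

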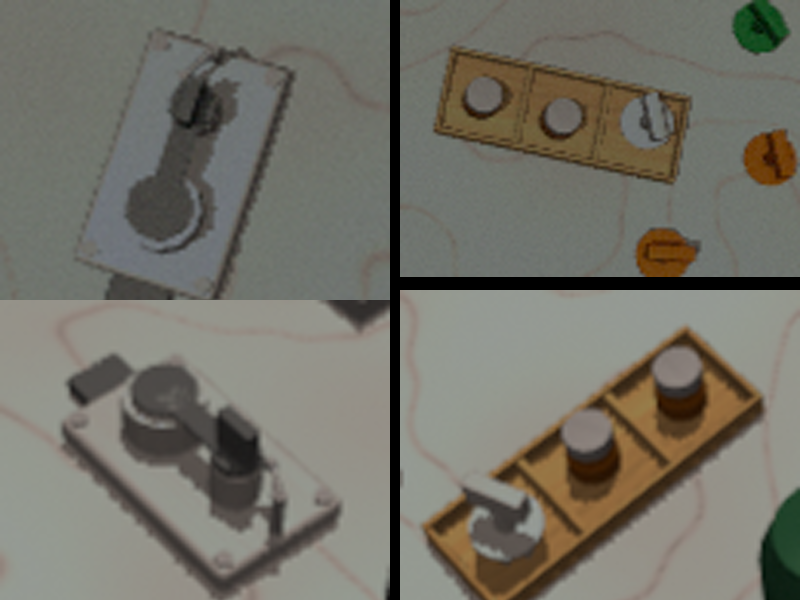

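```bash
cat >> h.py <<'E'
def target(p,ang,z):
    """jaw (tool z) along world angle ang, tool x down, tcp at p with height z"""
    x=np.array([0,0,-1.]); zz=np.array([np.cos(ang),np.sin(ang),0]); y=np.cross(zz,x)
    T=np.eye(4); T[:3,:3]=np.c_[x,y,zz]; T[:3,3]=[p[0],p[1],z]; return T
def delta(T,cur=None):
    C=pose() if cur is None else cur
    rv=R.from_matrix(C[:3,:3].T@T[:3,:3]).as_rotvec(degrees=True)
    d=C[:3,:3].T@(T[:3,3]-C[:3,3])
    d2=T[:3,:3].T@(T[:3,3]-C[:3,3])
    print('turn units',np.round(rv/6,2),'shift units now',np.round(d/.025,2),'shift after turn',np.round(d2/.025,2))
E
python3 - <<'E'
from h import *
T=pose();print(np.round(T,3))
print('jaw ang deg',np.degrees(np.arctan2(T[1,2],T[0,2])))
a=np.radians(-19.5)
# base detail: fine axis
for ang in (a+np.pi/2,a-np.pi/2):
    delta(target((.561,.127),ang,.36))
E
```

```text
[[-0.     0.92  -0.392  0.265]
 [ 0.    -0.392 -0.92   0.621]
 [-1.    -0.    -0.     0.405]
 [ 0.     0.     0.     1.   ]]
jaw ang deg -113.07830073835817
turn units [29.4  0.   0. ] shift units now [ 1.79 18.65 13.53] shift after turn [  1.79 -17.77 -14.67]
turn units [-0.6 -0.   0. ] shift units now [ 1.79 18.65 13.53] shift after turn [ 1.79 17.77 14.67]
```

play_rows --steps '[{"gripper": 1, "ax": -0.6}, {"ty": 0.98, "tz": 0.81}, {"ty": 0.98, "tz": 0.81}, {"ty": 0.98, "tz": 0.81}, {"ty": 0.98, "tz": 0.81}, {"ty": 0.98, "tz": 0.81}, {"ty": 0.98, "tz": 0.81}, {"ty": 0.98, "tz": 0.81}, {"ty": 0.98, "tz": 0.81}, {"ty": 0.98, "tz": 0.81}, {"ty": 0.98, "tz": 0.81}, {"ty": 0.98, "tz": 0.81}, {"ty": 0.98, "tz": 0.81}, {"ty": 0.98, "tz": 0.81}, {"ty": 0.98, "tz": 0.81}, {"ty": 0.98, "tz": 0.81}, {"ty": 0.98, "tz": 0.81}, {"ty": 0.98, "tz": 0.81}, {"ty": 0.14, "tz": 0.1}, {}]'

```text
invalid input
```

play_rows --steps '[{"gripper": 1, "tx": 0, "ty": 0, "tz": 0, "ax": -0.6, "ay": 0, "az": 0}, {"gripper": 1, "tx": 0.1, "ty": 0.98, "tz": 0.81, "ax": 0, "ay": 0, "az": 0}, {"gripper": 1, "tx": 0.1, "ty": 0.98, "tz": 0.81, "ax": 0, "ay": 0, "az": 0}, {"gripper": 1, "tx": 0.1, "ty": 0.98, "tz": 0.81, "ax": 0, "ay": 0, "az": 0}, {"gripper": 1, "tx": 0.1, "ty": 0.98, "tz": 0.81, "ax": 0, "ay": 0, "az": 0}, {"gripper": 1, "tx": 0.1, "ty": 0.98, "tz": 0.81, "ax": 0, "ay": 0, "az": 0}, {"gripper": 1, "tx": 0.1, "ty": 0.98, "tz": 0.81, "ax": 0, "ay": 0, "az": 0}, {"gripper": 1, "tx": 0.1, "ty": 0.98, "tz": 0.81, "ax": 0, "ay": 0, "az": 0}, {"gripper": 1, "tx": 0.1, "ty": 0.98, "tz": 0.81, "ax": 0, "ay": 0, "az": 0}, {"gripper": 1, "tx": 0.1, "ty": 0.98, "tz": 0.81, "ax": 0, "ay": 0, "az": 0}, {"gripper": 1, "tx": 0.1, "ty": 0.98, "tz": 0.81, "ax": 0, "ay": 0, "az": 0}, {"gripper": 1, "tx": 0.1, "ty": 0.98, "tz": 0.81, "ax": 0, "ay": 0, "az": 0}, {"gripper": 1, "tx": 0.1, "ty": 0.98, "tz": 0.81, "ax": 0, "ay": 0, "az": 0}, {"gripper": 1, "tx": 0.1, "ty": 0.98, "tz": 0.81, "ax": 0, "ay": 0, "az": 0}, {"gripper": 1, "tx": 0.1, "ty": 0.98, "tz": 0.81, "ax": 0, "ay": 0, "az": 0}, {"gripper": 1, "tx": 0.1, "ty": 0.98, "tz": 0.81, "ax": 0, "ay": 0, "az": 0}, {"gripper": 1, "tx": 0.1, "ty": 0.98, "tz": 0.81, "ax": 0, "ay": 0, "az": 0}, {"gripper": 1, "tx": 0.1, "ty": 0.98, "tz": 0.81, "ax": 0, "ay": 0, "az": 0}, {"gripper": 1, "tx": 0, "ty": 0.98, "tz": 0.81, "ax": 0, "ay": 0, "az": 0}, {"gripper": 1, "tx": 0, "ty": 0, "tz": 0, "ax": 0, "ay": 0, "az": 0}]'

```text
t: 2.27
eef_pos: [0.5606, 0.1266, 0.3619]
ee_rot: [0.208, 1.57, -1.706]
force: [0.5, 1.1, 0.2]
width: 0.0875
```

Run:
```python
from h import *
T=pose();print(np.round(T,3)); print(telemetry.get_state()['q'])
im=optics.grab_frame('wrist');cv2.imwrite('pics/w1.png',im[:,:,::-1])
for q,z in (("knob_grip",.092),("base",0),("socket_rim",.058)):
    for d in finder.pinpoint(q,'wrist')[:2]: print(q,d['confidence'],np.round(d['location']),np.round(atz('wrist',*d['location'],z,T),4))
```

```text
[[-0.     0.942 -0.336  0.561]
 [-0.001 -0.336 -0.942  0.127]
 [-1.     0.     0.001  0.362]
 [ 0.     0.     0.     1.   ]]
[ 5.62654859e-01  2.27032590e-01 -2.75368260e-01  8.47187532e-04
 -1.06901911e+00  6.64566386e-01]
knob_grip 0.68 [202. 280.] [0.5674 0.1209 0.092 ]
base 0.88 [220. 283.] [0.5197 0.133  0.    ]
```

View pics/w1.png

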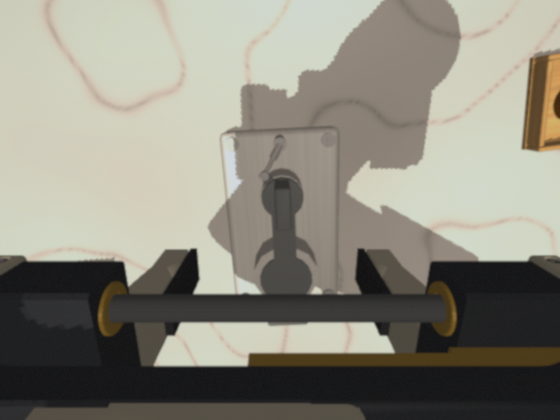

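Run:
```python
from h import *
im=cv2.imread('pics/w1.png')
cv2.imwrite('pics/w1c.png',cv2.resize(im[120:310,200:360],None,fx=3.15,fy=3.15,interpolation=2))
```

```text
(no output)
```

View pics/w1c.png

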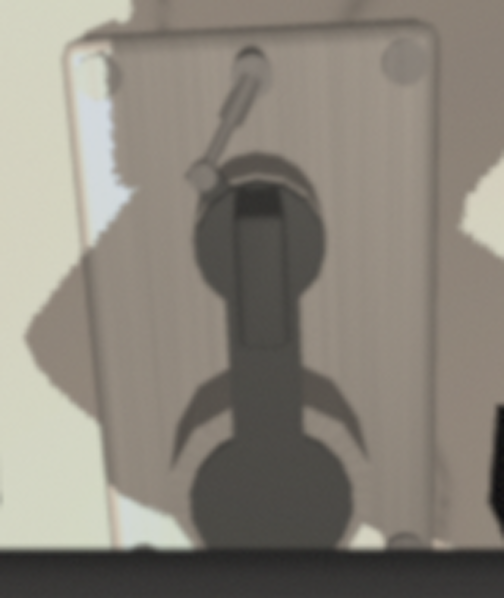

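Run:
```python
from h import *
T=pose()
f=lambda x,y,z:atz('wrist',120+y/3.15,200+x/3.15,z,T)
P=[f(*p,.102) for p in((237,217),(283,217),(292,345),(242,345))]
for p in P: print(np.round(p,4))
print('c',np.mean(P,0)); d=(P[0]+P[1]-P[2]-P[3])/2;print(np.linalg.norm(d),np.degrees(np.arctan2(d[1],d[0])))
C=[f(*p,.024) for p in((67,45),(436,28),(432,548),(115,548))]
for a,b in((0,1),(1,2),(3,0)):
    d=C[a]-C[b];print(np.linalg.norm(d),np.degrees(np.arctan2(d[1],d[0])))
# post top / knob disc / cover disc centre z~.066
print('cover',f(271,495,.066), 'knob boss',f(259,240,.07))
o=(C[0]+C[1])/2; u=np.array([np.cos(np.radians(-19.6)),np.sin(np.radians(-19.6))])
print('far edge mid',o,'-> knob axis',o[:2]-u*.0575)
```

```text
[0.5801 0.1244 0.102 ]
[0.5763 0.1136 0.102 ]
[0.5432 0.1223 0.102 ]
[0.5475 0.1346 0.102 ]
c [0.56179038 0.12370371 0.102     ]
0.03425449151587243 -16.056279744894802
0.11501408054110607 73.1632186086533
0.18633146613539384 -16.44027411384572
0.18110811220341 163.09245847686628
cover [0.48320379 0.14756752 0.066     ] knob boss [0.56399873 0.12362437 0.07      ]
far edge mid [0.61446893 0.1079878  0.024     ] -> knob axis [0.56030062 0.12727627]
```

Run:
```python
from h import *
delta(target((.562,.1237),np.radians(-106.6),.253))
```

```text
turn units [-0.48 -0.    0.  ] shift units now [4.37 0.22 0.21] shift after turn [4.37 0.21 0.22]
```

play_rows --steps '[{"gripper": 1, "tx": 0, "ty": 0.21, "tz": 0.22, "ax": -0.48, "ay": 0, "az": 0}, {"gripper": 1, "tx": 0.9, "ty": 0, "tz": 0, "ax": 0, "ay": 0, "az": 0}, {"gripper": 1, "tx": 0.9, "ty": 0, "tz": 0, "ax": 0, "ay": 0, "az": 0}, {"gripper": 1, "tx": 0.9, "ty": 0, "tz": 0, "ax": 0, "ay": 0, "az": 0}, {"gripper": 1, "tx": 0.9, "ty": 0, "tz": 0, "ax": 0, "ay": 0, "az": 0}, {"gripper": 1, "tx": 0.5, "ty": 0, "tz": 0, "ax": 0, "ay": 0, "az": 0}, {"gripper": 1, "tx": 0.27, "ty": 0, "tz": 0, "ax": 0, "ay": 0, "az": 0}, {"gripper": 1, "tx": 0, "ty": 0, "tz": 0, "ax": 0, "ay": 0, "az": 0}, {"gripper": 0.4, "tx": 0, "ty": 0, "tz": 0, "ax": 0, "ay": 0, "az": 0}, {"gripper": 0.4, "tx": 0, "ty": 0, "tz": 0, "ax": 0, "ay": 0, "az": 0}, {"gripper": 0.4, "tx": 0, "ty": 0, "tz": 0, "ax": 0, "ay": 0, "az": 0}, {"gripper": 0.4, "tx": 0, "ty": 0, "tz": 0, "ax": 0, "ay": 0, "az": 0}]' --newtons 30

```text
t: 3.47
eef_pos: [0.5622, 0.1235, 0.2539]
ee_rot: [2.363, 1.569, 0.503]
force: [-0.3, -0.2, 0.2]
width: 0.0665
```

Run:
```python
from h import *
im=optics.grab_frame('wrist');cv2.imwrite('pics/w2.png',im[:,:,::-1])
```

```text
(no output)
```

View pics/w2.png

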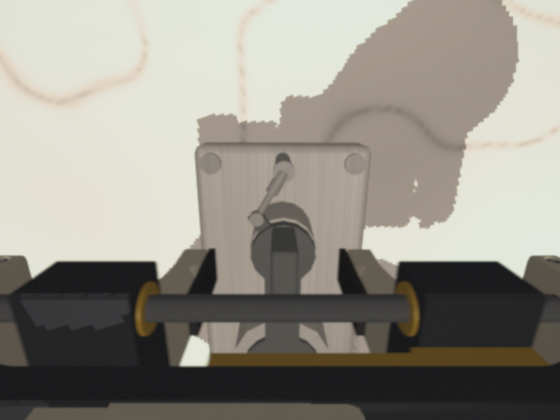

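Run:
```python
from h import *
im=cv2.imread('pics/w2.png')
cv2.imwrite('pics/w2c.png',cv2.resize(im[140:360,180:380],None,fx=2.7,fy=2.7,interpolation=2))
T=pose();print(T)
f=T[:3,3]+T[:3,0]*.178
for s in(-.033,.033): print(proj('wrist',f+T[:3,2]*s,T))
for s in(-.0065,.0065): 
  for e in (-.018,.018):print('wing corner if centred',proj('wrist',T[:3,3]+T[:3,0]*.152+T[:3,2]*s+T[:3,1]*e,T))
```

```text
[[ 1.26123680e-03  9.58342823e-01 -2.85617651e-01  5.62092994e-01]
 [ 7.56680089e-04 -2.85618711e-01 -9.58343038e-01  1.23447790e-01]
 [-9.99998918e-01  9.92576317e-04 -1.08539176e-03  2.53752180e-01]
 [ 0.00000000e+00  0.00000000e+00  0.00000000e+00  1.00000000e+00]]
[264.59020502 217.73024482]
[264.741369   336.11367124]
wing corner if centred [322.1603758 263.8029841]
wing corner if centred [256.63315884 262.92810178]
wing corner if centred [322.19190308 289.97110578]
wing corner if centred [256.6693838  291.07601813]
```

View pics/w2c.png

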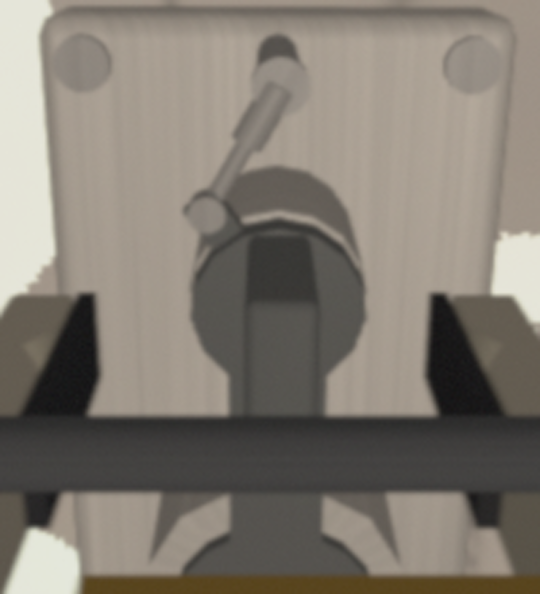

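play_rows --steps '[{"gripper": 0.4, "tx": 0, "ty": 0.06, "tz": 0.14, "ax": 0, "ay": 0, "az": 0}, {"gripper": 0, "tx": 0, "ty": 0, "tz": 0, "ax": 0, "ay": 0, "az": 0}, {"gripper": 0, "tx": 0, "ty": 0, "tz": 0, "ax": 0, "ay": 0, "az": 0}, {"gripper": 0, "tx": 0, "ty": 0, "tz": 0, "ax": 0, "ay": 0, "az": 0}, {"gripper": 0, "tx": 0, "ty": 0, "tz": 0, "ax": 0, "ay": 0, "az": 0}, {"gripper": 0, "tx": 0, "ty": 0, "tz": 0, "ax": 0, "ay": 0, "az": 0}, {"gripper": 0, "tx": 0, "ty": 0, "tz": 0, "ax": 0, "ay": 0, "az": 0}, {"gripper": 0, "tx": 0, "ty": 0, "tz": 0, "ax": 0, "ay": 0, "az": 0}, {"gripper": 0, "tx": 0, "ty": 0, "tz": 0, "ax": 0, "ay": 0, "az": 0}, {"gripper": 0, "tx": 0, "ty": 0, "tz": 0, "ax": 0, "ay": 0, "az": 0}]'

```text
t: 4.35
eef_pos: [0.5625, 0.12, 0.2529]
ee_rot: [2.823, 1.57, 0.962]
force: [0.2, 4.0, -1.2]
width: 0.0126
```

Run:
```python
from h import *
s=telemetry.get_state();print(s['force'],s['moment'],s['eef_pos'],s['width'],s['q'])
```

```text
[ 0.19734294  3.998139   -1.18013406] [ 1.3856265  -0.04473663 -0.06916906] [0.56250526 0.11998334 0.25288838] 0.012586410718186204 [ 5.50017825e-01  3.39492016e-01 -4.02179205e-01 -4.39416371e-04
 -8.28385039e-01  7.31400442e-01]
```

Run:
```python
from h import *
t=cv2.imread('pics/top0.png')
im=optics.grab_frame('top');cv2.imwrite('pics/top1.png',im[:,:,::-1])
for n in('canister','green_jar','ramekin','scoop'):
    for d in finder.pinpoint(n,'top')[:1]: print(n,d['confidence'],d['location'],np.round(atz('top',*d['location'],0),3))
print(atz('top',139,265,.15))
```

```text
canister 0.91 [150.1, 264.7] [0.78  0.049 0.   ]
green_jar 0.7 [167.2, 356.5] [ 0.727 -0.251  0.   ]
ramekin 0.71 [166.4, 312.2] [ 0.727 -0.107  0.   ]
[0.77222154 0.04008298 0.15      ]
```

play_rows --steps '[{"gripper": 0, "tx": 0, "ty": 0, "tz": 0, "ax": 0.8, "ay": 0, "az": 0}, {"gripper": 0, "tx": 0, "ty": 0, "tz": 0, "ax": 0.8, "ay": 0, "az": 0}, {"gripper": 0, "tx": 0, "ty": 0, "tz": 0, "ax": 0.8, "ay": 0, "az": 0}, {"gripper": 0, "tx": 0, "ty": 0, "tz": 0, "ax": 0.8, "ay": 0, "az": 0}, {"gripper": 0, "tx": 0, "ty": 0, "tz": 0, "ax": 0.8, "ay": 0, "az": 0}, {"gripper": 0, "tx": 0, "ty": 0, "tz": 0, "ax": 0.8, "ay": 0, "az": 0}, {"gripper": 0, "tx": 0, "ty": 0, "tz": 0, "ax": 0.8, "ay": 0, "az": 0}]'

```text
t: 5.18
eef_pos: [0.5626, 0.1202, 0.2529]
ee_rot: [-2.983, 1.57, 0.85]
force: [1.0, 7.5, -2.7]
width: 0.0132
```

Run:
```python
from h import *
s=telemetry.get_state();print(s['force'],s['moment'],s['eef_pos'],s['width'],s['q'])
T=pose();print(np.degrees(np.arctan2(T[1,2],T[0,2])))
im=optics.grab_frame('scene');cv2.imwrite('pics/s3.png',cv2.resize(im[120:230,220:360,::-1],None,fx=4,fy=4,interpolation=2))
```

```text
[ 0.96690514  7.50781075 -2.70334932] [ 2.38797401 -0.14587391  0.04892889] [0.56259044 0.12017172 0.25291784] 0.013208368482373847 [ 5.50211344e-01  3.39504823e-01 -4.02041742e-01 -5.14933851e-04
 -8.28022237e-01  1.41155844e-01]
-140.40752635524873
```

View pics/s3.png

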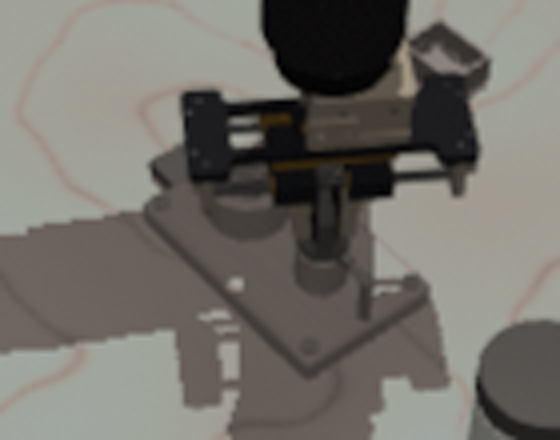

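play_rows --steps '[{"gripper": 0, "tx": 0, "ty": -0.02, "tz": -0.02, "ax": 0.8, "ay": 0, "az": 0}, {"gripper": 0, "tx": 0, "ty": -0.02, "tz": 0, "ax": 0.8, "ay": 0, "az": 0}, {"gripper": 0, "tx": 0, "ty": 0, "tz": 0, "ax": 0.8, "ay": 0, "az": 0}, {"gripper": 0, "tx": 0, "ty": 0, "tz": 0, "ax": 0.8, "ay": 0, "az": 0}, {"gripper": 0, "tx": 0, "ty": 0, "tz": 0, "ax": 0.8, "ay": 0, "az": 0}, {"gripper": 0, "tx": 0, "ty": 0, "tz": 0, "ax": 0.8, "ay": 0, "az": 0}, {"gripper": 0, "tx": 0, "ty": 0, "tz": 0, "ax": 0.8, "ay": 0, "az": 0}, {"gripper": 0, "tx": 0, "ty": 0, "tz": 0, "ax": 0.5, "ay": 0, "az": 0}, {"gripper": 0, "tx": 0, "ty": 0, "tz": 0, "ax": 0, "ay": 0, "az": 0}]'

```text
t: 5.98
eef_pos: [0.5628, 0.1206, 0.2529]
ee_rot: [-3.139, 1.569, 0.056]
force: [5.7, 0.2, -5.3]
width: 0.0126
```

Run:
```python
from h import *
s=telemetry.get_state();print(s['force'],s['moment'],s['eef_pos'],s['width'],s['q'])
T=pose();print(np.degrees(np.arctan2(T[1,2],T[0,2])))
im=optics.grab_frame('scene');cv2.imwrite('pics/s4.png',cv2.resize(im[120:230,220:360,::-1],None,fx=4,fy=4,interpolation=2))
```

```text
[ 5.6728885   0.20985646 -5.33846934] [ 0.43953415 -1.9693499  -0.0848599 ] [0.56280492 0.12057483 0.25290589] 0.012615653644280921 [ 0.55101665  0.33984495 -0.40211494  0.00088159 -0.82763522 -0.49809621]
-176.9337273186191
```

View pics/s4.png

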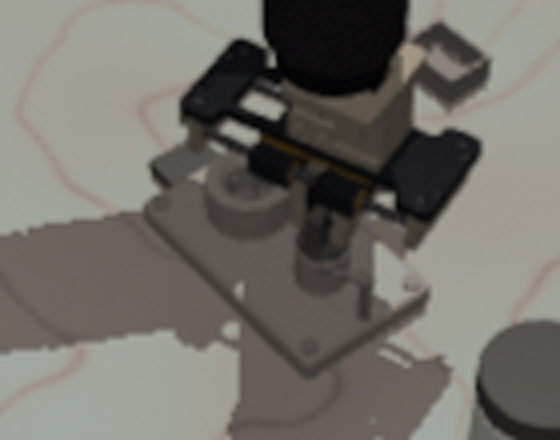

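play_rows --steps '[{"gripper": 1, "tx": 0, "ty": 0, "tz": 0, "ax": 0, "ay": 0, "az": 0}, {"gripper": 1, "tx": 0, "ty": 0, "tz": 0, "ax": 0, "ay": 0, "az": 0}, {"gripper": 1, "tx": 0, "ty": 0, "tz": 0, "ax": 0, "ay": 0, "az": 0}, {"gripper": 1, "tx": 0, "ty": 0, "tz": 0, "ax": 0, "ay": 0, "az": 0}, {"gripper": 1, "tx": -0.8, "ty": 0, "tz": 0, "ax": 0, "ay": 0, "az": 0}, {"gripper": 1, "tx": -0.9, "ty": 0, "tz": 0, "ax": 0, "ay": 0, "az": 0}, {"gripper": 1, "tx": -0.9, "ty": -0.2, "tz": 0.8, "ax": 0, "ay": 0, "az": 0}, {"gripper": 1, "tx": -0.9, "ty": -0.2, "tz": 0.8, "ax": 0, "ay": 0, "az": 0}, {"gripper": 1, "tx": -0.8, "ty": -0.3, "tz": 0.8, "ax": 0, "ay": 0, "az": 0}, {"gripper": 1, "tx": 0, "ty": -0.3, "tz": 0.8, "ax": 0, "ay": 0, "az": 0}, {"gripper": 1, "tx": 0, "ty": 0, "tz": 0, "ax": 0, "ay": 0, "az": 0}, {"gripper": 1, "tx": 0, "ty": 0, "tz": 0, "ax": 0, "ay": 0, "az": 0}]'

```text
t: 7.03
eef_pos: [0.48, 0.1412, 0.3613]
ee_rot: [-2.484, 1.569, 0.715]
force: [0.2, -0.1, -0.2]
width: 0.0855
```

Run:
```python
from h import *
T=pose();print(np.round(T,4)); 
im=optics.grab_frame('wrist');cv2.imwrite('pics/w5.png',im[:,:,::-1])
for q,z in (("knob_grip",.092),("base",0),("socket_rim",.058)):
    for d in finder.pinpoint(q,'wrist')[:2]: print(q,d['confidence'],np.round(d['location']),np.round(atz('wrist',*d['location'],z,T),4))
print(proj('wrist',[.4817,.145,.058],T))
im=cv2.imread('pics/w5.png')
cv2.imwrite('pics/w5c.png',cv2.resize(im[130:290,180:380],None,fx=4,fy=3.75*4/3.75,interpolation=2)[:600])
```

```text
[[ 1.100e-03  5.770e-02 -9.983e-01  4.800e-01]
 [ 9.000e-04 -9.983e-01 -5.770e-02  1.412e-01]
 [-1.000e+00 -9.000e-04 -1.100e-03  3.613e-01]
 [ 0.000e+00  0.000e+00  0.000e+00  1.000e+00]]
knob_grip 0.8 [179. 177.] [0.5629 0.1188 0.092 ]
base 0.77 [177. 239.] [0.5228 0.1349 0.    ]
socket_rim 0.94 [202. 274.] [0.483  0.1433 0.058 ]
[203.37311897 275.71390356]
```

View pics/w5.png

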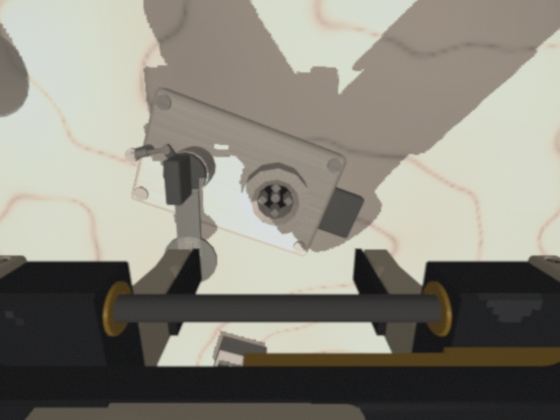

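View pics/w5c.png

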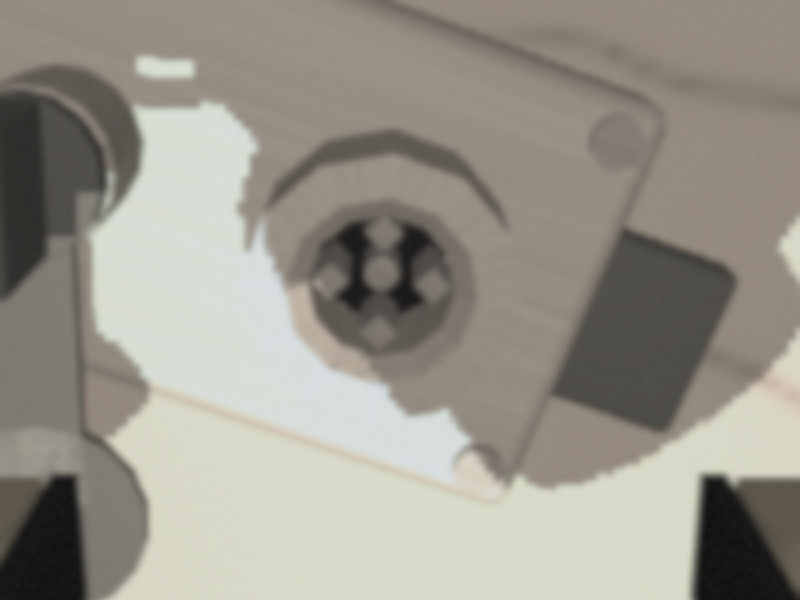

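play_rows --steps '[{"gripper": 1, "tx": 0, "ty": 0, "tz": 0, "ax": 1, "ay": 0, "az": 0}, {"gripper": 1, "tx": 0, "ty": 0, "tz": 0, "ax": 1, "ay": 0, "az": 0}, {"gripper": 1, "tx": 0, "ty": 0, "tz": 0, "ax": 1, "ay": 0, "az": 0}, {"gripper": 1, "tx": 0, "ty": 0, "tz": 0, "ax": 1, "ay": 0, "az": 0}, {"gripper": 1, "tx": 0, "ty": 0, "tz": 0, "ax": 1, "ay": 0, "az": 0}, {"gripper": 1, "tx": 0, "ty": 0, "tz": 0, "ax": 1, "ay": 0, "az": 0}, {"gripper": 1, "tx": 0, "ty": 0, "tz": 0, "ax": 1, "ay": 0, "az": 0}, {"gripper": 1, "tx": 0, "ty": 0, "tz": 0, "ax": 1, "ay": 0, "az": 0}, {"gripper": 1, "tx": 0, "ty": 0, "tz": 0, "ax": 1, "ay": 0, "az": 0}, {"gripper": 1, "tx": 0, "ty": 0, "tz": 0, "ax": 1, "ay": 0, "az": 0}, {"gripper": 1, "tx": 0, "ty": 0, "tz": 0, "ax": 1, "ay": 0, "az": 0}, {"gripper": 1, "tx": 0, "ty": 0, "tz": 0, "ax": 1, "ay": 0, "az": 0}, {"gripper": 1, "tx": 0, "ty": 0, "tz": 0, "ax": 0.8, "ay": 0, "az": 0}, {"gripper": 1, "tx": 0, "ty": 0, "tz": 0, "ax": 0, "ay": 0, "az": 0}]'

```text
t: 8.4
eef_pos: [0.4814, 0.1409, 0.3597]
ee_rot: [2.024, 1.569, -2.407]
force: [-0.6, -0.8, -0.6]
width: 0.0875
```

Run:
```python
from h import *
delta(target((.52,-.343),np.radians(106),.36))
print(telemetry.get_state()['q'])
T=np.array([[ 1.100e-03,5.770e-02,-9.983e-01,4.800e-01],[9.000e-04,-9.983e-01,-5.770e-02,1.412e-01],[-1,-9e-4,-1.1e-3,.3613],[0,0,0,1]])
P=[atz('wrist',130+y/4,180+x/4,.05,T)[:2] for x,y in((385,235),(379,331),(331,280),(432,287))]
for a,b in((0,1),(2,3)):
  d=P[a]-P[b];print(np.degrees(np.arctan2(d[1],d[0])),np.linalg.norm(d),(P[a]+P[b])/2)
```

```text
turn units [ 0.02 -0.01 -0.01] shift units now [ 1.000e-02  3.900e+00 -1.902e+01] shift after turn [-1.000e-02  3.850e+00 -1.903e+01]
[ 6.77168501e-01  1.09004822e-01 -4.28076081e-01  1.01841631e-04
 -1.03523485e+00 -1.96625182e+00]
-90.11136309419129 0.02412716633079994 [0.4814617  0.14566571]
-0.7284254991557516 0.024332048642870443 [0.48156391 0.14565076]
```

play_rows --steps '[{"gripper": 1, "tx": 0, "ty": 0.2, "tz": -1, "ax": 0, "ay": 0, "az": 0}, {"gripper": 1, "tx": 0, "ty": 0.2, "tz": -1, "ax": 0, "ay": 0, "az": 0}, {"gripper": 1, "tx": 0, "ty": 0.2, "tz": -1, "ax": 0, "ay": 0, "az": 0}, {"gripper": 1, "tx": 0, "ty": 0.2, "tz": -1, "ax": 0, "ay": 0, "az": 0}, {"gripper": 1, "tx": 0, "ty": 0.2, "tz": -1, "ax": 0, "ay": 0, "az": 0}, {"gripper": 1, "tx": 0, "ty": 0.2, "tz": -1, "ax": 0, "ay": 0, "az": 0}, {"gripper": 1, "tx": 0, "ty": 0.2, "tz": -1, "ax": 0, "ay": 0, "az": 0}, {"gripper": 1, "tx": 0, "ty": 0.2, "tz": -1, "ax": 0, "ay": 0, "az": 0}, {"gripper": 1, "tx": 0, "ty": 0.2, "tz": -1, "ax": 0, "ay": 0, "az": 0}, {"gripper": 1, "tx": 0, "ty": 0.2, "tz": -1, "ax": 0, "ay": 0, "az": 0}, {"gripper": 1, "tx": 0, "ty": 0.2, "tz": -1, "ax": 0, "ay": 0, "az": 0}, {"gripper": 1, "tx": 0, "ty": 0.2, "tz": -1, "ax": 0, "ay": 0, "az": 0}, {"gripper": 1, "tx": 0, "ty": 0.2, "tz": -1, "ax": 0, "ay": 0, "az": 0}, {"gripper": 1, "tx": 0, "ty": 0.2, "tz": -1, "ax": 0, "ay": 0, "az": 0}, {"gripper": 1, "tx": 0, "ty": 0.2, "tz": -1, "ax": 0, "ay": 0, "az": 0}, {"gripper": 1, "tx": 0, "ty": 0.2, "tz": -1, "ax": 0, "ay": 0, "az": 0}, {"gripper": 1, "tx": 0, "ty": 0.2, "tz": -1, "ax": 0, "ay": 0, "az": 0}, {"gripper": 1, "tx": 0, "ty": 0.2, "tz": -1, "ax": 0, "ay": 0, "az": 0}, {"gripper": 1, "tx": 0, "ty": 0.25, "tz": -1, "ax": 0, "ay": 0, "az": 0}, {"gripper": 1, "tx": 0, "ty": 0, "tz": 0, "ax": 0, "ay": 0, "az": 0}]'

```text
t: 10.07
eef_pos: [0.5228, -0.3457, 0.3591]
ee_rot: [1.509, 1.569, -2.917]
force: [-0.3, 0.2, 0.2]
width: 0.0874
```

Run:
```python
from h import *
T=pose();print(np.round(T,4)); 
im=optics.grab_frame('wrist');cv2.imwrite('pics/w6.png',im[:,:,::-1])
for q,z in (("stem_grip",.08),("tray",0)):
    for d in finder.pinpoint(q,'wrist')[:4]: print(q,d['confidence'],np.round(d['location']),np.round(atz('wrist',*d['location'],z,T),4))
```

```text
[[-1.900e-03 -9.592e-01 -2.829e-01  5.228e-01]
 [-4.000e-04 -2.829e-01  9.592e-01 -3.457e-01]
 [-1.000e+00  1.900e-03  1.000e-04  3.591e-01]
 [ 0.000e+00  0.000e+00  0.000e+00  1.000e+00]]
stem_grip 0.98 [ 33. 306.] [ 0.3882 -0.3637  0.08  ]
stem_grip 0.76 [119. 140.] [ 0.4828 -0.47    0.08  ]
stem_grip 0.75 [205. 279.] [ 0.5199 -0.3448  0.08  ]
stem_grip 0.71 [268. 122.] [ 0.6194 -0.4657  0.08  ]
tray 0.87 [210. 345.] [ 0.5277 -0.2638  0.    ]
```

View pics/w6.png

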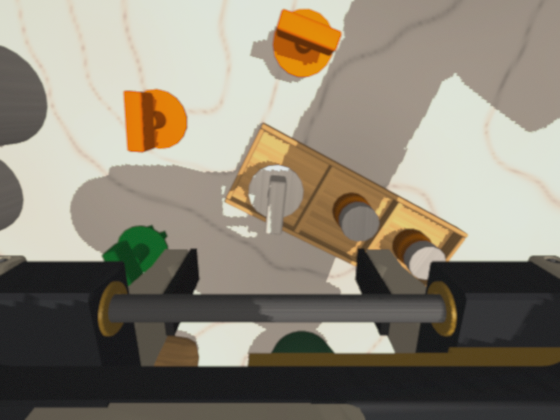

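Candidates here (column, row) are orange (306,33) and (153,119), green (139,250), and bare metal in the tray (277,205). The metal one fits. I'll confirm it in a crop.

Run:
```python
import cv2
im=cv2.imread('pics/w6.png')
cv2.imwrite('pics/w6c.png',cv2.resize(im[150:260,220:340],None,fx=5,fy=5,interpolation=2))
```

```text
(no output)
```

View pics/w6c.png

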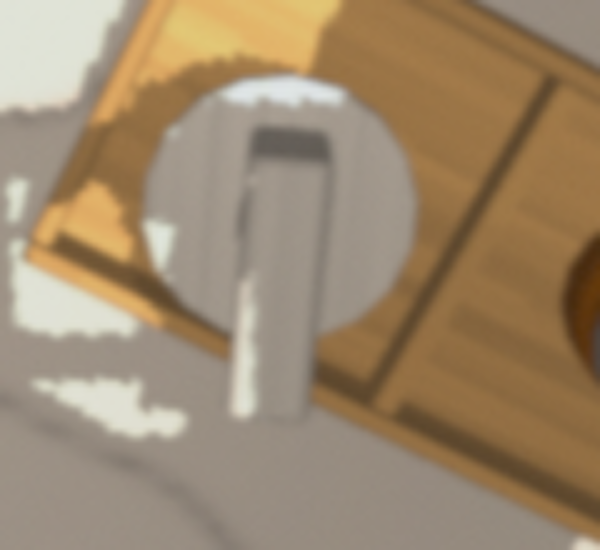

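Run:
```python
from h import *
T=pose()
P=[atz('wrist',150+y/5,220+x/5,.093,T) for x,y in((252,158),(328,160),(306,418),(232,413))]
c=np.mean(P,0);d=(P[0]+P[1]-P[2]-P[3])/2
print(c,np.linalg.norm(d),np.linalg.norm(P[0]-P[1]),np.degrees(np.arctan2(d[1],d[0])),np.degrees(np.arctan2(T[1,2],T[0,2])))
print('collar c',atz('wrist',150+208/5,220+279/5,.041,T))
for n in(0,):
  a=np.arctan2(d[1],d[0]); 
  for o in(np.pi/2,-np.pi/2):delta(target(c[:2],a+o,.36))
```

```text
[ 0.51935848 -0.34382834  0.093     ] 0.04428182680407416 0.012133847997728802 -167.98840759805896 106.4362681145706
collar c [ 0.51928587 -0.34401319  0.041     ]
turn units [-2.926e+01  2.000e-02  1.000e-02] shift units now [-0.02  0.14 -0.02] shift after turn [-0.02 -0.14  0.04]
turn units [ 0.74  0.01 -0.01] shift units now [-0.02  0.14 -0.02] shift after turn [-0.02  0.14 -0.04]
```

play_rows --steps '[{"gripper": 1, "tx": 0, "ty": 0.14, "tz": 0, "ax": 0.74, "ay": 0, "az": 0}, {"gripper": 1, "tx": 0.9, "ty": 0, "tz": 0, "ax": 0, "ay": 0, "az": 0}, {"gripper": 1, "tx": 0.9, "ty": 0, "tz": 0, "ax": 0, "ay": 0, "az": 0}, {"gripper": 1, "tx": 0.9, "ty": 0, "tz": 0, "ax": 0, "ay": 0, "az": 0}, {"gripper": 1, "tx": 0.9, "ty": 0, "tz": 0, "ax": 0, "ay": 0, "az": 0}, {"gripper": 0.6, "tx": 0.4, "ty": 0, "tz": 0, "ax": 0, "ay": 0, "az": 0}, {"gripper": 0.6, "tx": 0, "ty": 0, "tz": 0, "ax": 0, "ay": 0, "az": 0}, {"gripper": 0.6, "tx": 0, "ty": 0, "tz": 0, "ax": 0, "ay": 0, "az": 0}]'

```text
t: 10.88
eef_pos: [0.5197, -0.3424, 0.2607]
ee_rot: [1.655, 1.57, -2.847]
force: [0.4, -0.3, 1.1]
width: 0.0728
```

Run:
```python
from h import *
T=pose();print(np.round(T,4)); 
im=optics.grab_frame('wrist')[:,:,::-1];cv2.imwrite('pics/w7.png',im)
cv2.imwrite('pics/w7c.png',cv2.resize(im[150:360,180:380],None,fx=2.8,fy=2.8,interpolation=2))
f=lambda e,s:np.round(proj('wrist',T[:3,3]+T[:3,0]*(T[2,3]-.093)+T[:3,2]*s+T[:3,1]*e,T),1)
print([f(e,s) for e in(-.023,.023) for s in(-.007,.007)])
```

```text
[[-7.000e-04 -9.780e-01 -2.088e-01  5.197e-01]
 [-2.000e-04 -2.088e-01  9.780e-01 -3.424e-01]
 [-1.000e+00  7.000e-04 -1.000e-04  2.607e-01]
 [ 0.000e+00  0.000e+00  0.000e+00  1.000e+00]]
[array([309.2, 264. ]), array([309.2, 289.6]), array([231.2, 263. ]), array([231.2, 290.8])]
```

View pics/w7c.png

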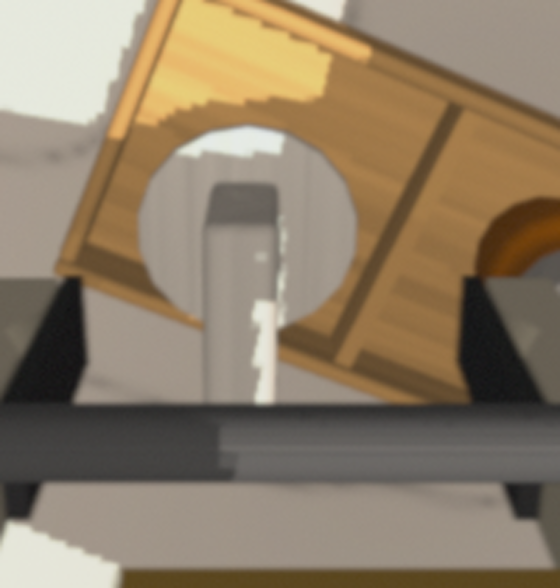

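play_rows --steps '[{"gripper": 0.6, "tx": 0, "ty": 0, "tz": -0.22, "ax": 0, "ay": 0, "az": 0}, {"gripper": 0.6, "tx": 0.4, "ty": 0, "tz": 0, "ax": 0, "ay": 0, "az": 0}, {"gripper": 0.6, "tx": 0.45, "ty": 0, "tz": 0, "ax": 0, "ay": 0, "az": 0}, {"gripper": 0.6, "tx": 0, "ty": 0, "tz": 0, "ax": 0, "ay": 0, "az": 0}, {"gripper": 0.3, "tx": 0, "ty": 0, "tz": 0, "ax": 0, "ay": 0, "az": 0}, {"gripper": 0.3, "tx": 0, "ty": 0, "tz": 0, "ax": 0, "ay": 0, "az": 0}, {"gripper": 0.3, "tx": 0, "ty": 0, "tz": 0, "ax": 0, "ay": 0, "az": 0}]' --newtons 30

```text
t: 11.52
eef_pos: [0.5206, -0.3481, 0.2393]
ee_rot: [-2.5, 1.571, -0.721]
force: [0.2, -0.2, -0.5]
width: 0.0381
```

Run:
```python
from h import *
T=pose();print(np.round(T,4)); 
im=optics.grab_frame('wrist')[:,:,::-1]
cv2.imwrite('pics/w8c.png',cv2.resize(im[150:360,180:380],None,fx=2.8,fy=2.8,interpolation=2))
f=lambda e,s:np.round(proj('wrist',T[:3,3]+T[:3,0]*(T[2,3]-.093)+T[:3,2]*s+T[:3,1]*e,T),1)
print([f(e,s) for e in(-.023,.023) for s in(-.007,.007)])
```

```text
[[ 2.000e-04 -9.783e-01 -2.074e-01  5.206e-01]
 [-2.000e-04 -2.074e-01  9.783e-01 -3.481e-01]
 [-1.000e+00 -1.000e-04 -2.000e-04  2.393e-01]
 [ 0.000e+00  0.000e+00  0.000e+00  1.000e+00]]
[array([336.2, 262.3]), array([336.3, 291.3]), array([249.6, 261. ]), array([249.6, 292.9])]
```

View pics/w8c.png

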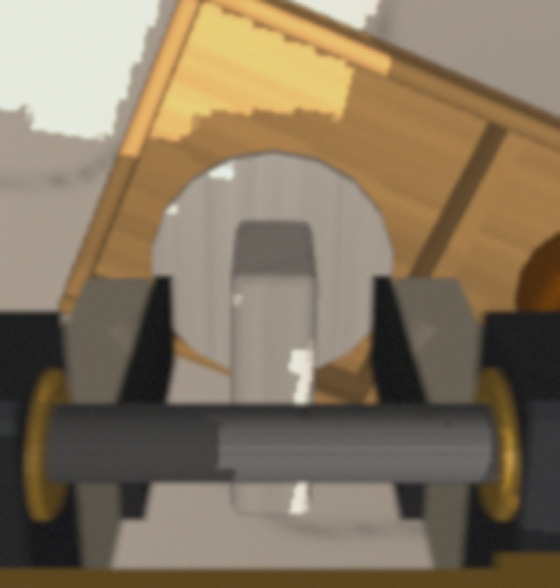

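play_rows --steps '[{"gripper": 0, "tx": 0, "ty": 0.05, "tz": 0, "ax": 0, "ay": 0, "az": 0}, {"gripper": 0, "tx": 0, "ty": 0, "tz": 0, "ax": 0, "ay": 0, "az": 0}, {"gripper": 0, "tx": 0, "ty": 0, "tz": 0, "ax": 0, "ay": 0, "az": 0}, {"gripper": 0, "tx": 0, "ty": 0, "tz": 0, "ax": 0, "ay": 0, "az": 0}, {"gripper": 0, "tx": 0, "ty": 0, "tz": 0, "ax": 0, "ay": 0, "az": 0}, {"gripper": 0, "tx": 0, "ty": 0, "tz": 0, "ax": 0, "ay": 0, "az": 0}, {"gripper": 0, "tx": 0, "ty": 0, "tz": 0, "ax": 0, "ay": 0, "az": 0}, {"gripper": 0, "tx": -0.4, "ty": 0, "tz": 0, "ax": 0, "ay": 0, "az": 0}, {"gripper": 0, "tx": -0.8, "ty": 0, "tz": 0, "ax": 0, "ay": 0, "az": 0}, {"gripper": 0, "tx": -0.8, "ty": 0, "tz": 0, "ax": 0, "ay": 0, "az": 0}, {"gripper": 0, "tx": -0.8, "ty": 0, "tz": 0, "ax": 0, "ay": 0, "az": 0}, {"gripper": 0, "tx": -0.8, "ty": 0, "tz": 0, "ax": 0, "ay": 0, "az": 0}, {"gripper": 0, "tx": -0.5, "ty": 0, "tz": 0, "ax": 0, "ay": 0, "az": 0}, {"gripper": 0, "tx": 0, "ty": 0, "tz": 0, "ax": 0, "ay": 0, "az": 0}]' --newtons 45

```text
t: 12.73
eef_pos: [0.5198, -0.3486, 0.3455]
ee_rot: [-2.2, 1.566, -0.42]
force: [-0.0, 0.2, -1.5]
width: 0.0143
```

Run:
```python
from h import *
T=pose();s=telemetry.get_state();print(np.round(T,4),s['force'],s['moment'],s['width']); 
im=optics.grab_frame('wrist')[:,:,::-1]
sc=optics.grab_frame('scene')[:,:,::-1]
W=np.zeros((500,800,3),np.uint8);W[:420,:400]=cv2.resize(im[150:360,180:380],(400,420));W[:320,400:]=cv2.resize(sc[200:328,80:240],(400,320),interpolation=2)
cv2.imwrite('pics/w9.png',W)
a=np.arctan2(T[1,2],T[0,2]);print(np.degrees(a))
delta(target((.4816,.1453),np.radians(134.6),.345))
```

```text
[[ 0.0047 -0.9782 -0.2077  0.5198]
 [-0.0021 -0.2077  0.9782 -0.3486]
 [-1.     -0.0042 -0.003   0.3455]
 [ 0.      0.      0.      1.    ]] [-0.01167302  0.24800662 -1.52406305] [-0.07110413 -0.24520076  0.07900605] 0.014272092300628432
101.98844352716164
turn units [-5.44 -0.    0.01] shift units now [-0.12 -2.62 19.62] shift after turn [ -0.12 -12.79  15.11]
```

View pics/w9.png

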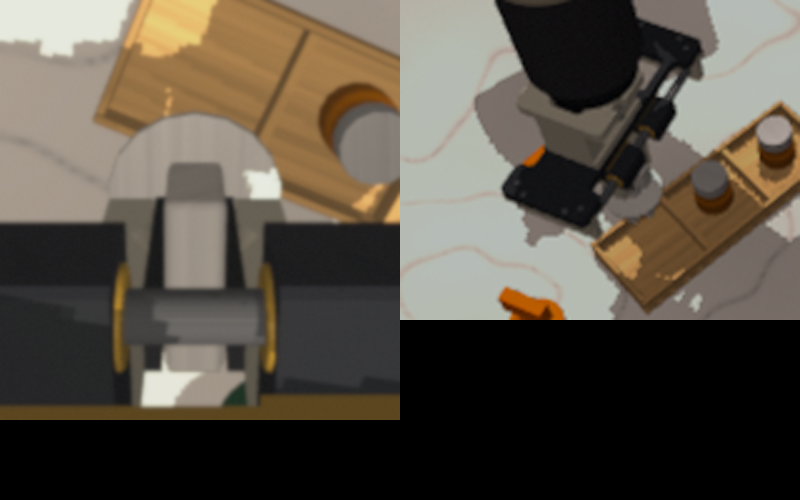

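play_rows --steps '[{"gripper": 0, "tx": 0, "ty": 0, "tz": 0, "ax": -0.91, "ay": 0, "az": 0}, {"gripper": 0, "tx": 0, "ty": 0, "tz": 0, "ax": -0.91, "ay": 0, "az": 0}, {"gripper": 0, "tx": 0, "ty": 0, "tz": 0, "ax": -0.91, "ay": 0, "az": 0}, {"gripper": 0, "tx": 0, "ty": 0, "tz": 0, "ax": -0.91, "ay": 0, "az": 0}, {"gripper": 0, "tx": 0, "ty": 0, "tz": 0, "ax": -0.91, "ay": 0, "az": 0}, {"gripper": 0, "tx": 0, "ty": 0, "tz": 0, "ax": -0.89, "ay": 0, "az": 0}, {"gripper": 0, "tx": 0, "ty": 0, "tz": 0, "ax": 0, "ay": 0, "az": 0}]'

```text
t: 13.42
eef_pos: [0.5188, -0.3481, 0.34]
ee_rot: [0.355, 1.568, 2.709]
force: [-1.2, 0.7, -1.2]
width: 0.0137
```

Run:
```python
from h import *
print(np.round(pose(),4))
delta(target((.4816,.1453),np.radians(134.6),.345))
```

```text
[[-0.0025 -0.7092 -0.705   0.5188]
 [ 0.0011 -0.705   0.7092 -0.3481]
 [-1.      0.001   0.0026  0.34  ]
 [ 0.      0.      0.      1.    ]]
turn units [ 0.04  0.02 -0.01] shift units now [ -0.17 -12.86  15.05] shift after turn [ -0.2 -12.8  15.1]
```

play_rows --steps '[{"gripper": 0, "tx": -0.02, "ty": -0.8, "tz": 0.94, "ax": 0, "ay": 0, "az": 0}, {"gripper": 0, "tx": -0.02, "ty": -0.8, "tz": 0.94, "ax": 0, "ay": 0, "az": 0}, {"gripper": 0, "tx": -0.02, "ty": -0.8, "tz": 0.94, "ax": 0, "ay": 0, "az": 0}, {"gripper": 0, "tx": -0.02, "ty": -0.8, "tz": 0.94, "ax": 0, "ay": 0, "az": 0}, {"gripper": 0, "tx": -0.02, "ty": -0.8, "tz": 0.94, "ax": 0, "ay": 0, "az": 0}, {"gripper": 0, "tx": -0.02, "ty": -0.8, "tz": 0.94, "ax": 0, "ay": 0, "az": 0}, {"gripper": 0, "tx": -0.02, "ty": -0.8, "tz": 0.94, "ax": 0, "ay": 0, "az": 0}, {"gripper": 0, "tx": -0.02, "ty": -0.8, "tz": 0.94, "ax": 0, "ay": 0, "az": 0}, {"gripper": 0, "tx": 0, "ty": -0.8, "tz": 0.94, "ax": 0, "ay": 0, "az": 0}, {"gripper": 0, "tx": 0, "ty": -0.8, "tz": 0.94, "ax": 0, "ay": 0, "az": 0}, {"gripper": 0, "tx": 0, "ty": -0.8, "tz": 0.94, "ax": 0, "ay": 0, "az": 0}, {"gripper": 0, "tx": 0, "ty": -0.8, "tz": 0.94, "ax": 0, "ay": 0, "az": 0}, {"gripper": 0, "tx": 0, "ty": -0.8, "tz": 0.94, "ax": 0, "ay": 0, "az": 0}, {"gripper": 0, "tx": 0, "ty": -0.8, "tz": 0.94, "ax": 0, "ay": 0, "az": 0}, {"gripper": 0, "tx": 0, "ty": -0.8, "tz": 0.94, "ax": 0, "ay": 0, "az": 0}, {"gripper": 0, "tx": 0, "ty": -0.8, "tz": 0.94, "ax": 0, "ay": 0, "az": 0}, {"gripper": 0, "tx": 0, "ty": 0, "tz": 0, "ax": 0, "ay": 0, "az": 0}, {"gripper": 0, "tx": 0, "ty": 0, "tz": 0, "ax": 0, "ay": 0, "az": 0}]'

```text
t: 14.92
eef_pos: [0.4826, 0.1454, 0.3448]
ee_rot: [1.288, 1.569, -2.646]
force: [-0.9, -1.2, -0.8]
width: 0.0138
```

Run:
```python
from h import *
T=pose();print(np.round(T,4),telemetry.get_state()['q'],telemetry.get_state()['force'])
delta(target((.4816,.1453),np.radians(134.6),.31),T)
im=optics.grab_frame('wrist')[:,:,::-1]
sc=optics.grab_frame('scene')[:,:,::-1]
W=np.zeros((500,800,3),np.uint8);W[:420,:400]=cv2.resize(im[150:360,180:380],(400,420));W[:400,400:]=cv2.resize(sc[110:230,230:350],(400,400),interpolation=2)
cv2.imwrite('pics/w10.png',W)
```

```text
[[-1.400e-03 -7.122e-01 -7.020e-01  4.826e-01]
 [-8.000e-04 -7.020e-01  7.122e-01  1.454e-01]
 [-1.000e+00  1.500e-03  4.000e-04  3.448e-01]
 [ 0.000e+00  0.000e+00  0.000e+00  1.000e+00]] [ 6.82867747e-01  1.27561677e-01 -4.43832230e-01 -3.55180899e-04
 -1.00097641e+00 -1.47529132e+00] [-0.90290402 -1.17100078 -0.80514779]
turn units [-0.    0.   -0.01] shift units now [1.39 0.03 0.02] shift after turn [1.39 0.03 0.03]
```

View pics/w10.png

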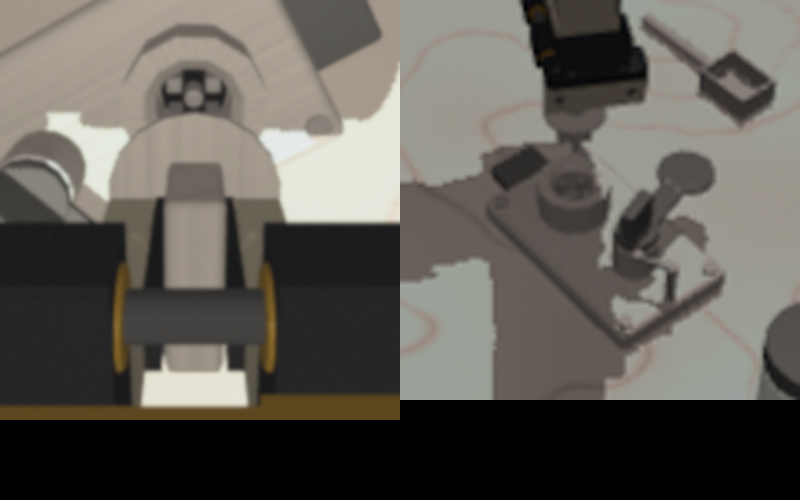

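Run:
```python
from h import *
T=pose()
for z in(.042,.05,.058): print(z,proj('wrist',T[:3,3]+T[:3,0]*(T[2,3]-z),T))
im=optics.grab_frame('wrist')[:,:,::-1]
cv2.imwrite('pics/w11.png',cv2.resize(im[155:220,230:330],None,fx=7,fy=7,interpolation=2))
```

```text
0.042 [199.43263201 277.2239485 ]
0.05 [201.9221382  277.23196387]
0.058 [204.54709944 277.24041537]
```

View pics/w11.png

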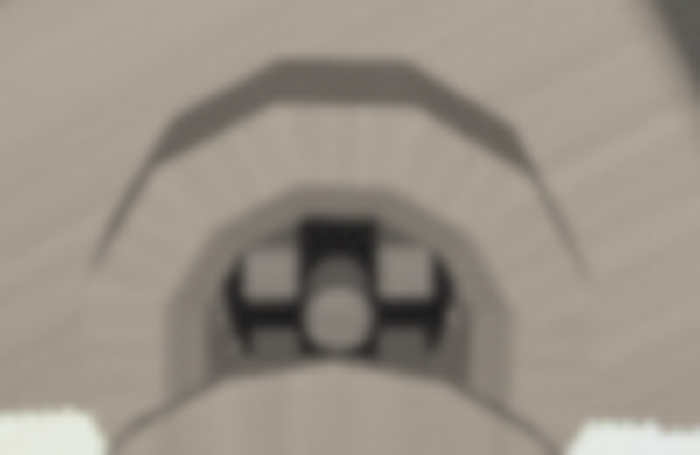

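play_rows --steps '[{"gripper": 0, "tx": 0.7, "ty": 0, "tz": 0.03, "ax": 0, "ay": 0, "az": 0}, {"gripper": 0, "tx": 0.7, "ty": 0, "tz": 0, "ax": 0, "ay": 0, "az": 0}, {"gripper": 0, "tx": 0.5, "ty": 0, "tz": 0, "ax": 0, "ay": 0, "az": 0}, {"gripper": 0, "tx": 0.3, "ty": 0, "tz": 0, "ax": 0, "ay": 0, "az": 0}, {"gripper": 0, "tx": 0, "ty": 0, "tz": 0, "ax": 0, "ay": 0, "az": 0}]'

```text
t: 15.48
eef_pos: [0.4821, 0.1434, 0.2891]
ee_rot: [1.369, 1.568, -2.568]
force: [-0.8, -0.2, -1.1]
width: 0.0141
```

Run:
```python
from h import *
T=pose();print(np.round(T,4),telemetry.get_state()['force'],telemetry.get_state()['moment'])
im=optics.grab_frame('wrist')[:,:,::-1]
sc=optics.grab_frame('scene')[:,:,::-1]
W=np.zeros((500,800,3),np.uint8);W[:420,:400]=cv2.resize(im[150:360,180:380],(400,420));W[:400,400:]=cv2.resize(sc[110:230,230:350],(400,400),interpolation=2)
cv2.imwrite('pics/w12.png',W)
```

```text
[[-2.600e-03 -7.137e-01 -7.005e-01  4.821e-01]
 [-1.700e-03 -7.005e-01  7.137e-01  1.434e-01]
 [-1.000e+00  3.000e-03  6.000e-04  2.891e-01]
 [ 0.000e+00  0.000e+00  0.000e+00  1.000e+00]] [-0.81614221 -0.19933029 -1.12164405] [ 0.10865918 -0.10279566 -0.02791896]
```

View pics/w12.png

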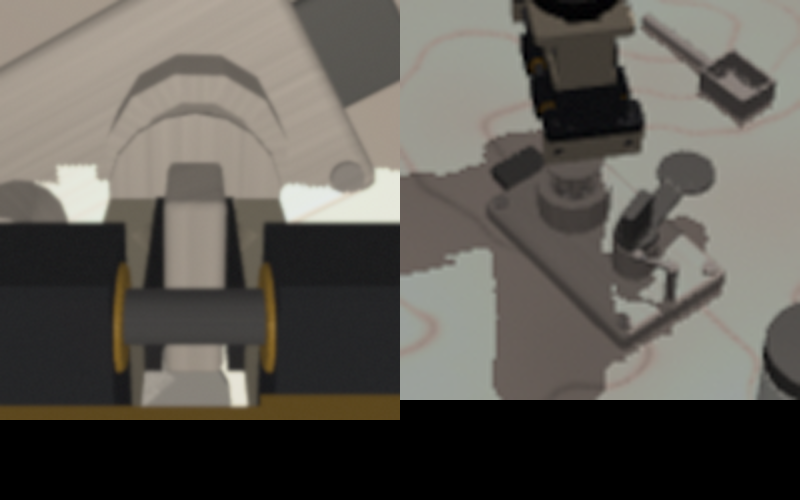

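play_rows --steps '[{"gripper": 0, "tx": 0.1, "ty": -0.045, "tz": 0.06, "ax": 0, "ay": 0, "az": 0}, {"gripper": 0, "tx": 0.1, "ty": 0, "tz": 0, "ax": 0, "ay": 0, "az": 0}, {"gripper": 0, "tx": 0.1, "ty": 0, "tz": 0, "ax": 0, "ay": 0, "az": 0}, {"gripper": 0, "tx": 0.1, "ty": 0, "tz": 0, "ax": 0, "ay": 0, "az": 0}, {"gripper": 0, "tx": 0.1, "ty": 0, "tz": 0, "ax": 0, "ay": 0, "az": 0}, {"gripper": 0, "tx": 0, "ty": 0, "tz": 0, "ax": 0, "ay": 0, "az": 0}]'

```text
t: 16.08
eef_pos: [0.4821, 0.1465, 0.2778]
ee_rot: [0.421, 1.571, 2.771]
force: [-0.3, 0.2, -0.8]
width: 0.0138
```

Run:
```python
from h import *
T=pose();print(np.round(T,4),telemetry.get_state()['force'],telemetry.get_state()['moment'])
```

```text
[[-3.000e-04 -7.121e-01 -7.021e-01  4.821e-01]
 [ 1.000e-04 -7.021e-01  7.121e-01  1.465e-01]
 [-1.000e+00  1.000e-04  3.000e-04  2.778e-01]
 [ 0.000e+00  0.000e+00  0.000e+00  1.000e+00]] [-0.31809355  0.16695355 -0.82121872] [ 0.07089452 -0.12995384 -0.00157586]
```

play_rows --steps '[{"gripper": 0, "tx": 0.1, "ty": 0, "tz": -0.02, "ax": 0, "ay": 0, "az": 0}, {"gripper": 0, "tx": 0.1, "ty": 0, "tz": 0, "ax": 0, "ay": 0, "az": 0}, {"gripper": 0, "tx": 0.1, "ty": 0, "tz": 0, "ax": 0, "ay": 0, "az": 0}, {"gripper": 0, "tx": 0.1, "ty": 0, "tz": 0, "ax": 0, "ay": 0, "az": 0}, {"gripper": 0, "tx": 0.1, "ty": 0, "tz": 0, "ax": 0, "ay": 0, "az": 0}, {"gripper": 0, "tx": 0, "ty": 0, "tz": 0, "ax": 0, "ay": 0, "az": 0}]'

```text
t: 16.58
eef_pos: [0.4826, 0.1462, 0.2655]
ee_rot: [1.666, 1.571, -2.267]
force: [-1.3, -0.1, 2.6]
width: 0.0137
```

Run:
```python
from h import *
T=pose();print(np.round(T,4),telemetry.get_state()['force'],telemetry.get_state()['moment'])
```

```text
[[-1.000e-04 -7.119e-01 -7.023e-01  4.826e-01]
 [-1.000e-04 -7.023e-01  7.119e-01  1.462e-01]
 [-1.000e+00  1.000e-04 -0.000e+00  2.655e-01]
 [ 0.000e+00  0.000e+00  0.000e+00  1.000e+00]] [-1.34492895 -0.11306814  2.60684634] [0.05167481 0.84951173 0.0088798 ]
```

play_rows --steps '[{"gripper": 0, "tx": 0.08, "ty": 0, "tz": 0, "ax": 0, "ay": 0, "az": 0}, {"gripper": 0, "tx": 0.08, "ty": 0, "tz": 0, "ax": 0, "ay": 0, "az": 0}, {"gripper": 0, "tx": 0.06, "ty": 0, "tz": 0, "ax": 0, "ay": 0, "az": 0}, {"gripper": 0, "tx": 0, "ty": 0, "tz": 0, "ax": 0, "ay": 0, "az": 0}, {"gripper": 0, "tx": 0, "ty": 0, "tz": 0, "ax": 0, "ay": 0, "az": 0}]'

```text
t: 17.0
eef_pos: [0.4826, 0.1461, 0.2604]
ee_rot: [-2.504, 1.571, -0.155]
force: [-3.2, -1.0, 6.2]
width: 0.0139
```

Run:
```python
from h import *
T=pose();print(np.round(T,4),telemetry.get_state()['force'],telemetry.get_state()['moment'])
im=optics.grab_frame('wrist')[:,:,::-1]
sc=optics.grab_frame('scene')[:,:,::-1]
W=np.zeros((500,800,3),np.uint8);W[:420,:400]=cv2.resize(im[150:360,180:380],(400,420));W[:400,400:]=cv2.resize(sc[110:230,230:350],(400,400),interpolation=2)
cv2.imwrite('pics/w13.png',W)
```

```text
[[ 2.000e-04 -7.118e-01 -7.023e-01  4.826e-01]
 [-0.000e+00 -7.023e-01  7.118e-01  1.461e-01]
 [-1.000e+00 -1.000e-04 -1.000e-04  2.604e-01]
 [ 0.000e+00  0.000e+00  0.000e+00  1.000e+00]] [-3.23943923 -0.99742507  6.22730291] [-0.15881432  1.29397263  0.07097576]
```

View pics/w13.png

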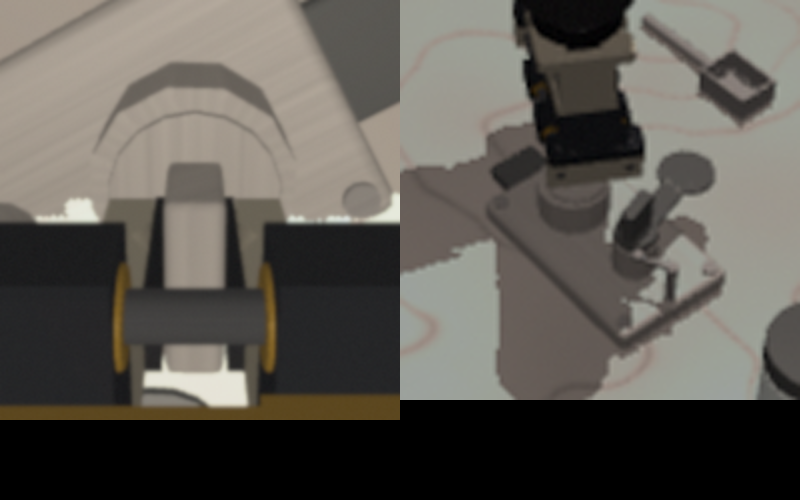

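play_rows --steps '[{"gripper": 0, "tx": 0.04, "ty": 0.015, "tz": 0.01, "ax": 0, "ay": 0, "az": 0}, {"gripper": 0, "tx": 0.04, "ty": 0, "tz": 0, "ax": 0, "ay": 0, "az": 0}, {"gripper": 0, "tx": 0, "ty": 0, "tz": 0, "ax": 0, "ay": 0, "az": 0}, {"gripper": 0, "tx": 0, "ty": 0, "tz": 0, "ax": 0, "ay": 0, "az": 0}]'

```text
t: 17.43
eef_pos: [0.4824, 0.1461, 0.2602]
ee_rot: [-2.256, 1.569, 0.095]
force: [-9.6, -2.0, 23.4]
width: 0.0136
```

Run:
```python
from h import *
T=pose();print(np.round(T,4),telemetry.get_state()['force'],telemetry.get_state()['moment'])
```

```text
[[ 1.600e-03 -7.113e-01 -7.029e-01  4.824e-01]
 [ 2.000e-04 -7.029e-01  7.113e-01  1.461e-01]
 [-1.000e+00 -1.300e-03 -1.000e-03  2.602e-01]
 [ 0.000e+00  0.000e+00  0.000e+00  1.000e+00]] [-9.6430896  -2.02610025 23.37679298] [-0.61654842  3.50104223  0.05357165]
```

play_rows --steps '[{"gripper": 0, "tx": 0, "ty": 0.025, "tz": 0.02, "ax": 0, "ay": 0, "az": 0}, {"gripper": 0, "tx": 0, "ty": 0, "tz": 0, "ax": 0, "ay": 0, "az": 0}, {"gripper": 0, "tx": 0, "ty": 0, "tz": 0, "ax": 0, "ay": 0, "az": 0}, {"gripper": 0, "tx": 0, "ty": 0, "tz": 0, "ax": 0, "ay": 0, "az": 0}]'

```text
t: 17.77
eef_pos: [0.4821, 0.1461, 0.2602]
ee_rot: [-2.18, 1.568, 0.171]
force: [-5.8, -2.4, 21.3]
width: 0.014
```

Run:
```python
from h import *
T=pose();print(np.round(T,4),telemetry.get_state()['force'],telemetry.get_state()['moment'],telemetry.get_state()['width'])
im=optics.grab_frame('wrist')[:,:,::-1]
sc=optics.grab_frame('scene')[:,:,::-1];tp=optics.grab_frame('top')[:,:,::-1]
W=np.zeros((600,800,3),np.uint8);W[:420,:400]=cv2.resize(im[150:360,180:380],(400,420));W[:300,400:]=cv2.resize(sc[130:220,230:350],(400,300),interpolation=2)
W[300:,400:]=cv2.resize(tp[170:270,190:323],(400,300),interpolation=2)
cv2.imwrite('pics/w14.png',W)
for d in finder.pinpoint('stem_grip','wrist')[:2]: print(d,proj('wrist',T[:3,3]+.159*T[:3,0],T))
```

```text
[[ 2.700e-03 -7.112e-01 -7.030e-01  4.821e-01]
 [ 5.000e-04 -7.030e-01  7.112e-01  1.461e-01]
 [-1.000e+00 -2.200e-03 -1.500e-03  2.602e-01]
 [ 0.000e+00  0.000e+00  0.000e+00  1.000e+00]] [-5.78544599 -2.38081676 21.30927742] [-0.97058541  2.10204221  0.02596756] 0.014046507861450093
{'location': [280.9, 279.3], 'confidence': 0.7} [280.88979079 277.48731169]
```

View pics/w14.png

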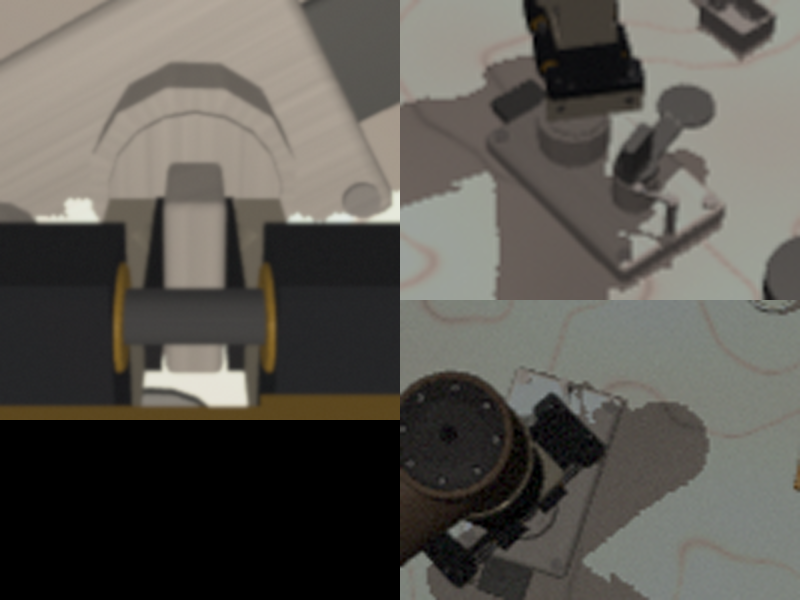

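Run:
```python
from station import job_done, telemetry
print(job_done()); s=telemetry.get_state();print(s['t'],s['eef_pos'],s['force'],s['width'])
```

```text
the job is handed in; nothing more can be done
None
the job is handed in; nothing more can be done
```

I handed the job in at about 18 s with the stem home in the socket, still gripped and pressed down; no verdict was reported.

- **Knob:** I turned the wing knob about 70° clockwise. It stayed open on its own after I let go, and the pictures show the cover clear of the socket.
- **Stem:** I took the bare-metal stem from the tray, not the green or orange ones. I lined its splines up with the slot seen in the wrist picture and pushed it in; the first 8 mm past the tooth-top height met no force.
- **Depth:** the downward motion stopped with the grasp point 43 mm above the rim, which matches the fully-home figure. The force there jumped from about 6 N to over 20 N, as it would with the collar on the rim.
- **Last checks:** 21 N upward, fingers closed to 14 mm (the crossbar's thickness), and tool tilt about 0.003 rad. The collar looks centred and flush in the pictures.

**What disagreed:**
- Wrist-camera positions measured from about 0.3 m were off by 3.5 to 5.6 mm sideways. I corrected this from close-up views before each grasp.
- A side force of about 6 N remained at the end, down from 10 N.
- The plunger depth and the other objects were not measured separately. I noticed no contact with anything else.

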